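# Draw the wheel scoop from its holder and tip it out into the kit bin

### The arm

A 6-joint arm with a two-finger parallel gripper is mounted at the origin on a cart in front of the work surface, level with it; the furniture and walls round the work are solid. World frame = base frame: x ahead of the robot, y to its left, z up, the work surface at z = 0. Lengths are in m, angles in degrees, forces in N, time in s.
With the tool pointing down it reaches from about 0.375 to 0.9 m from the base axis. Payload 3.1 kg.
Tool frame: the origin (TCP) lies at the very end of the fingers, on their centre line; the grasp point (between the pads) lies 19 mm behind it; z points along the fingers, y is the direction in which the jaws open and shut (so a half turn about z gives the same grasp; the last joint's range is limited). The gripper opens to 87 mm and grips with 3 to 60 N. Pads are 19 mm wide; open, the fingers measure 117 mm over their backs; the gripper's body (75 mm by 190 mm) begins 51 mm behind the grasp point.
Start: joints at [-85.629, 30.224, 82.088, -0, 67.689, -10.227], TCP at [0.158, -0.605, 0.223] pointing down, gripper open.
Joint ranges: [-176.69, 176.69], [-43.24, 126.21], [12.49, 139.97], [-82, 262], [0, 151.66], [-163.58, 163.58]. Speed limits (degrees/s): [159.86, 159.86, 180, 180, 180, 180].

### API

Orientations are given as a 3x3 rotation matrix whose columns are the frame's x, y, z axes.
In Python, from rig import read_state, capture, hand_in gives the robot as it stands. The module is installed in compiled form; this text tells all that it offers.
- The arm moves only by the tool send_rows, never from a script. Its argument "moves" is one flat list of numbers, 7 for each row, row after row: the turn, a rotation vector about the world's x, y, z in degrees, then the shift along the world's x, y, z in cm, then the gripper's target within -1 to 1 (fully open at 1, half-way at 0, shut at -1). In form: [rx, ry, rz, tx, ty, tz, hand, rx, ry, rz, tx, ty, tz, hand, ...]. A call has 1 to 20 rows; each row shifts and turns the commanded pose from where the row before left it; what a row does not reach is not made up. A row lasts 1/10 s, in which the tool goes at most 50 mm and 8.59 degrees, less where a joint would pass 70% of its speed; a pose out of reach is approached as far as the arm can. A call with a gripper value outside its range is refused whole. The fingers move at their own pace and stop on an object; the grip force is fixed at half the most. Time passes only in rows, so rows that do not move let the fingers close. It gives the time, the measured TCP pose, the force and the opening at its end, in the units of the state.
- read_state(): the state, without advancing time (a new reading comes with each control period).
- capture(name): name is "scene" or "top" or "wrist"; returns a dict with "pixels" (420x560x3 uint8, red, green, blue), "vertical_fov" (degrees; the focal length in pixels is half the picture's height over the tangent of half this angle, whatever the lens; pixels are square), "cx", "cy" (the principal point, pixels), "rvec" (rotation vector, rad) and "tvec" (3), from world to camera coordinates, as OpenCV has them. Camera axes: x right, y down, z forward; pixel columns grow to the right and rows downward; lengths in m; the calibration is good to about 2 mm. A picture is of the moment at which its call begins. There is no depth.
- hand_in(): hands the job in, once; it reports no verdict.
The state is a dict: "time_s": time; "joint_positions": joint angles; "qvel": joint speeds; "tau": joint torques, N m; "position": TCP position; "tcp_rot": TCP orientation; "force": force on the tool from outside, world axes, zero at the start; "moment": the same for the moment, N m; "opening": opening from 0.0 (shut) to 1.0 (fully open).
Only numpy, scipy, OpenCV 4.12 (cv2) and the standard library are available. Lean on these libraries where they do the work, as an engineer would, in place of code of your own. Each camera call takes 0.05 s, during which the arm holds its last target.

### The job

Draw the loaded metal scoop straight up out of its holder by its upright wooden handle, kept level so that all three wheels stay in it, then tip the wheels out of its mouth into the grey kit bin. Finish while still holding the empty scoop up over the bin, tipped steeply mouth-down (about 45 degrees) and still, clear of the bin; do not put it down or let go. Leave the pipe tee, the pliers and the mug where they are.

Things in the scene. Friction and masses are not known exactly. Their poses are not given: they have to be found in the camera images.
- scoop_grip (a point): Grip point on the axis of the scoop's upright wooden handle, a block 18 mm along the scoop's x, 24 mm along its y, from 50 mm below this point to 30 mm above; 134 mm above the work surface at the start. Scoop axes: z up along the handle, -x towards the open mouth (roughly towards the robot at the start). The pocket's centre lies 52.5 mm to -x of the handle, its underside 130 mm below this point.
- scoop_pocket (a point): Centre of the scoop's pocket, 25 mm above its underside; in the scoop's axes it lies 52.5 mm towards the mouth (-x) from the grip point and 105 mm below it. Same axes as scoop_grip.
- scoop_lip (a point): Middle of the front edge of the scoop's floor, over which the wheels slide out; in the scoop's axes 96.5 mm towards the mouth (-x) and 128.5 mm below the grip point. Same axes as scoop_grip.
- scoop: The loose scoop (160 g), an open pocket of aluminium sheet 88 mm along x, 86 mm along y; walls 3 mm thick, back and sides 64 mm high (sides 40 mm near the mouth), no front wall, no top. Origin at the centre of its underside. It starts upright in the holder with three wheels stacked flat in it; they are slippery and slide out once it is tipped mouth-down by 15 to 25 degrees.
- dock: The fixed holder: dark sheet-steel tray, 102 mm along x, 100 mm along y, back and side walls 43 mm high, front wall 20 mm, floor 4 mm thick. Origin at the centre of its underside on the work surface; axes as the scoop's at the start. The scoop stands in it with 4 to 5 mm of play all round and comes out straight upwards.
- bin: The fixed open grey metal kit bin, 150 x 150 mm outside, 83 mm high to the top of its rolled rim, walls and floor 3 mm. Origin at the centre of its underside on the work surface, z up, x and y along its sides.
- bin_mouth (a point): Centre of the bin's open mouth, at rim height, 80 mm above the work surface.
- wheel_a_centre (a point): Centre of a black caster wheel (68 mm diameter, 17 mm thick, 30 g), the lowest of the three stacked flat in the scoop at the start; z is its axle.
- wheel_b_centre (a point): Centre of a black caster wheel (68 mm diameter, 17 mm thick, 30 g), the middle of the three stacked flat in the scoop at the start; z is its axle.
- wheel_c_centre (a point): Centre of a black caster wheel (68 mm diameter, 17 mm thick, 30 g), the uppermost of the three stacked flat in the scoop at the start; z is its axle.
- pvc_tee: Bystander: white plastic pipe tee, 68 x 59 x 42 mm, lying on its side; origin at the centre of its underside.
- pliers: Bystander: pliers lying flat, 55 x 166 x 13 mm; origin under their centre.
- mug: Bystander: enamel mug, 85 mm diameter, 83 mm high; origin at the centre of its underside.
Things that resemble listed ones, but are neither listed nor needed, are in the scene too. Leave any orange look-alike of the part that bears wheel_c_centre alone.

How it is judged (in metres and radians):
On the way, in this order (a step that is already met when the one before it is completed fails the run):
1. the scoop is drawn up clear of its holder, level, with all three wheels in it (height (world z) of scoop above 0.055 m and angle between scoop's own z axis and vertical below 0.3 rad and contact force between scoop and dock below 0.05 N and distance between each of wheel_a_centre, wheel_b_centre, wheel_c_centre and scoop_pocket below 0.05 m), for 0.2 s.
2. all three wheels have been tipped into the bin (x of wheel_a_centre in the frame of bin between -0.072 and 0.072 m and y of wheel_a_centre in the frame of bin between -0.072 and 0.072 m and z of wheel_a_centre in the frame of bin between 0 and 0.075 m and x of wheel_b_centre in the frame of bin between -0.072 and 0.072 m and y of wheel_b_centre in the frame of bin between -0.072 and 0.072 m and z of wheel_b_centre in the frame of bin between 0 and 0.075 m and x of wheel_c_centre in the frame of bin between -0.072 and 0.072 m and y of wheel_c_centre in the frame of bin between -0.072 and 0.072 m and z of wheel_c_centre in the frame of bin between 0 and 0.075 m), for 0.2 s.
At the end, for the whole second after the job is handed in: All wheels lie at rest in the bin, below its rim. The gripped scoop is still, mouth down by 35 degrees or more, pocket centre within 120 mm of the bin's centre along each of its sides, lip over 86 mm above the work surface, touching neither bin, holder nor wheels (all of step 2 and contact force between scoop and bin below 0.05 N and contact force between scoop and dock below 0.05 N and angle between scoop's own x axis and vertical below 0.96 rad and height (world z) of scoop_lip above 0.086 m and height (world z) of scoop_grip above 0.15 m and x of scoop_pocket in the frame of bin between -0.12 and 0.12 m and y of scoop_pocket in the frame of bin between -0.12 and 0.12 m and contact force between scoop and the fingers above 0.5 N and linear speed of scoop below 0.03 m/s and linear speed of each of wheel_a, wheel_b, wheel_c below 0.05 m/s and contact force between scoop and wheel_a below 0.05 N and contact force between scoop and wheel_b below 0.05 N and contact force between scoop and wheel_c below 0.05 N); the arm keeps its last pose, push and grip.
It fails at once if the pipe tee is disturbed (moved more than 30 mm) (distance of pvc_tee from where it was at the start of the episode above 0.03 m).
It fails at once if the pliers are disturbed (moved more than 30 mm) (distance of pliers from where it was at the start of the episode above 0.03 m).
It fails at once if the mug is disturbed (moved more than 30 mm) (distance of mug from where it was at the start of the episode above 0.03 m).
It fails at once if a wheel is spilled beside the bin ((height (world z) of wheel_a_centre below 0.05 m and horizontal distance between wheel_a_centre and bin above 0.115 m and horizontal distance between wheel_a_centre and dock above 0.08 m) or (height (world z) of wheel_b_centre below 0.05 m and horizontal distance between wheel_b_centre and bin above 0.115 m and horizontal distance between wheel_b_centre and dock above 0.08 m) or (height (world z) of wheel_c_centre below 0.05 m and horizontal distance between wheel_c_centre and bin above 0.115 m and horizontal distance between wheel_c_centre and dock above 0.08 m)).
It also fails if it takes over 40 s, if anything falls off the work surface, if the arm or the gripper's body presses on something with over 40 N, if the wrist force passes 120 N, or if a joint passes its speed limit or range.

## Working session

There is one attempt and no reset: what is moved stays moved. The work goes in short steps, Python scripts to look and compute and a tool call to move; the robot and the scene stay as the last step left them, time stands still between calls to the robot, and variables do not carry over. Pictures are saved under pics/ and viewed, and the job is handed in when it is done.

Besides the shell and the picture viewer there is one more tool, called after ">>>" by a JSON object that holds its "fn" and its "kwargs", one argument or row to a line. send_rows: Moves the arm, as the interface text tells. Its arguments: {"type":"object","properties":{"moves":{"type":"array","items":{"type":"number"}}},"required":["moves"]}

```bash
mkdir -p pics; cat > h.py <<'E'
import numpy as np, cv2
from rig import read_state, capture, hand_in
def snap(n,tag):
    c=capture(n); cv2.imwrite(f'pics/{tag}_{n}.png',c['pixels'][:,:,::-1]); 
    np.savez(f'pics/{tag}_{n}.npz',**c); return c
def cam(c):
    f=210/np.tan(np.radians(float(c['vertical_fov']))/2)
    K=np.array([[f,0,float(c['cx'])],[0,f,float(c['cy'])],[0,0,1]])
    R,_=cv2.Rodrigues(np.array(c['rvec'],float)); t=np.array(c['tvec'],float).ravel(); return K,R,t
def ray(c,u,v):
    K,R,t=cam(c); d=R.T@np.linalg.solve(K,[u,v,1.]); return -R.T@t,d/np.linalg.norm(d)
def onz(c,u,v,z):
    o,d=ray(c,u,v); return o+d*(z-o[2])/d[2]
def tri(c1,p1,c2,p2):
    o1,d1=ray(c1,*p1);o2,d2=ray(c2,*p2)
    s=np.linalg.lstsq(np.stack([d1,-d2],1),o2-o1,rcond=None)[0]
    a=o1+s[0]*d1;b=o2+s[1]*d2; return (a+b)/2,np.linalg.norm(a-b)
def proj(c,P):
    K,R,t=cam(c); q=K@(R@np.array(P,float)+t); return q[:2]/q[2]
def ld(tag,n): return dict(np.load(f'pics/{tag}_{n}.npz'))
E
python3 - <<'E'
from h import *
for n in ['scene','top','wrist']:
    c=snap(n,'a'); K,R,t=cam(c); print(n,K[0,0],-R.T@t,R[2])
s=read_state(); print(s)
E
```

```text
scene 538.8696235897264 [-0.16634722  0.84861061  0.92578409] [ 0.52033977 -0.53930919 -0.66211186]
top 530.5833566612669 [0.35572773 0.13385194 1.26173552] [ 0.12214694  0.01815    -0.99234606]
wrist 323.65352204189185 [ 0.22452461 -0.58740629  0.38482592] [-0.24506104 -0.06194433 -0.96752674]
{'time_s': 0.15, 'joint_positions': array([-8.56293558e+01,  3.02674250e+01,  8.21395918e+01,  1.33303696e-03,
        6.76900301e+01, -1.02260421e+01]), 'qvel': array([ 0.01784782, -0.2220275 , -0.21764739,  0.03262459, -0.04050134,
        0.03345468]), 'tau': array([ 3.14057252e-04, -4.40431309e+01, -1.76842296e+01,  6.33645128e-02,
        5.52469573e-02, -9.69049779e-05]), 'position': array([ 0.15751288, -0.60424293,  0.22178861]), 'tcp_rot': array([[ 9.67725995e-01,  2.52004737e-01, -1.07618788e-04],
       [ 2.52004554e-01, -9.67724572e-01,  1.69050254e-03],
       [ 3.21869302e-04, -1.66306367e-03, -9.99998565e-01]]), 'force': array([ 0.85605368, -0.28283124, -0.02946367]), 'moment': array([ 0.03459575,  0.00845965, -0.02440635]), 'opening': 1.0012628040981961}
```

View pics/a_scene.png

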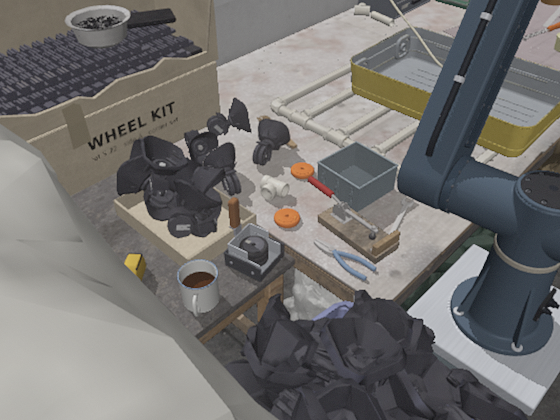

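View pics/a_top.png

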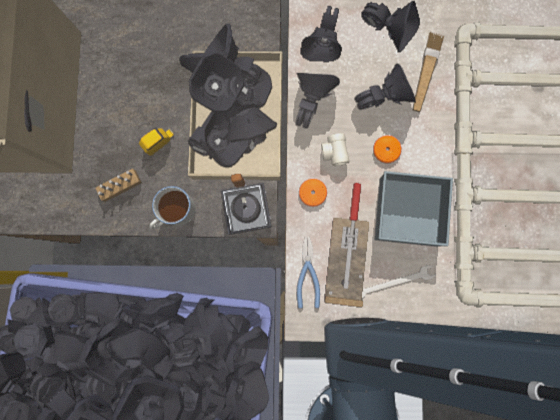

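View pics/a_wrist.png

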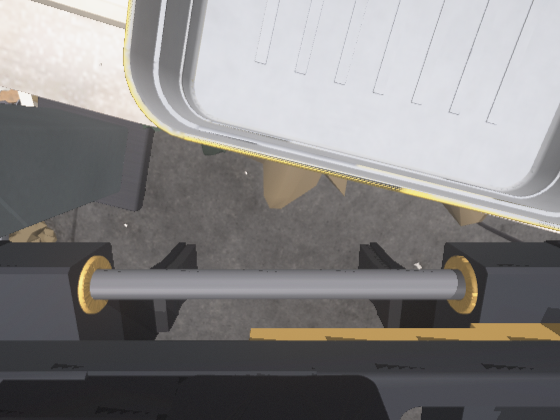

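```bash
python3 - <<'E'
import cv2
a=cv2.imread('pics/a_top.png'); cv2.imwrite('pics/z1.png',cv2.resize(a[160:240,200:300],None,fx=7,fy=7,interpolation=cv2.INTER_CUBIC))
cv2.imwrite('pics/z3.png',cv2.resize(a[160:260,360:470],None,fx=7,fy=6,interpolation=cv2.INTER_CUBIC)[:, :770])
b=cv2.imread('pics/a_scene.png'); cv2.imwrite('pics/z2.png',cv2.resize(b[185:285,210:310],None,fx=6,fy=6,interpolation=cv2.INTER_CUBIC))
E
```

```text
(no output)
```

View pics/z1.png

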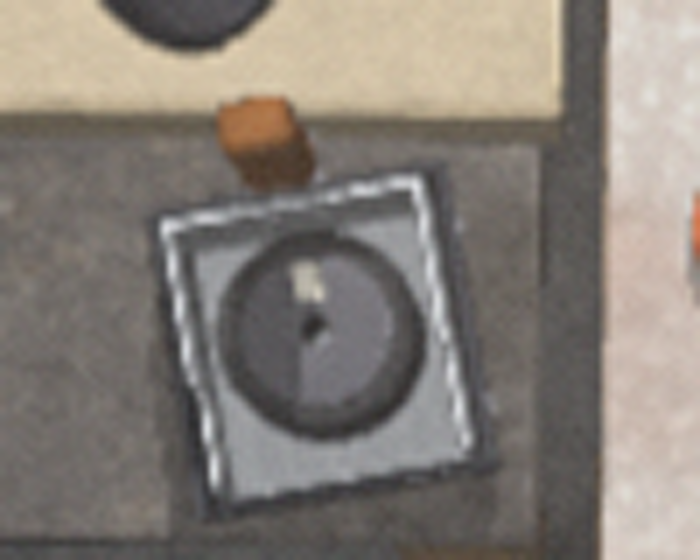

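View pics/z2.png

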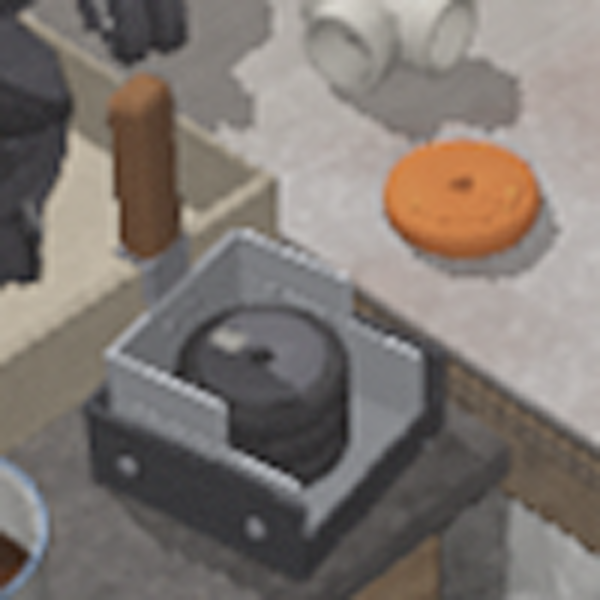

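View pics/z3.png

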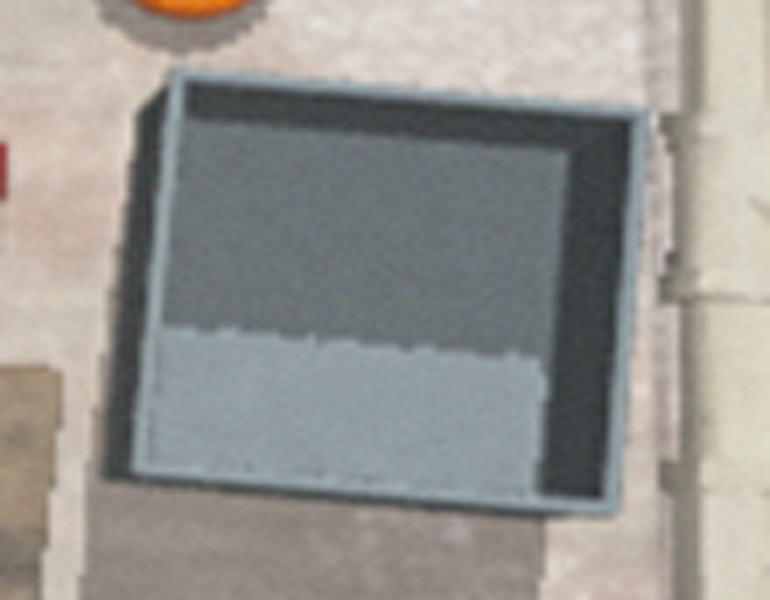

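```bash
python3 - <<'E'
from h import *
c=ld('a','top'); s=ld('a','scene')
Z=lambda x,y,z:onz(c,x/7+200-.43,y/7+160-.43,z)
h=[Z(*p,.164) for p in [(218,105),(290,96),(303,135),(230,148)]]
print('handle',np.round(h,4),np.mean(h,0))
bl,br=Z(163,220,.068),Z(422,178,.068)
fl,fr=Z(222,500,.044),Z(470,447,.044)
print(bl,br,fl,fr,np.linalg.norm(bl-br))
yv=bl-br; print('yaw from back',np.degrees(np.arctan2(-yv[0],yv[1])), 'sides',[np.degrees(np.arctan2(*(v[1::-1]))) for v in (bl-fl,br-fr)])
w=Z(322,335,.004+.003+.051); print('wheel c',w)
B=[onz(c,x/7+360-.43,y/6+160-.42,.083) for x,y in [(178,72),(645,110),(614,508),(136,472)]]
print('bin',np.round(B,4),np.mean(B,0)); 
for i in range(4):
    d=B[(i+1)%4]-B[i]; print(np.linalg.norm(d),np.degrees(np.arctan2(d[1],d[0])))
# scene handle top
u=lambda x,y:(x/6+210-.4,y/6+185-.4)
print(onz(s,*u(143,86),.164))
print(proj(s,np.mean(h,0)), u(143,86))
print('wheel scene', onz(s,*u(262,355),.058))
E
```

```text
handle [[0.5498 0.2726 0.164 ]
 [0.5528 0.251  0.164 ]
 [0.541  0.2468 0.164 ]
 [0.5368 0.2686 0.164 ]] [0.54508984 0.25972232 0.164     ]
[0.52861477 0.30157398 0.068     ] [0.54346327 0.21749385 0.068     ] [0.43932253 0.28276387 0.044     ] [0.45788308 0.20149504 0.044     ] 0.0853811839662134
yaw from back 10.015140649484719 sides [np.float64(11.89586964629931), np.float64(10.588940325799449)]
wheel c [0.49275223 0.24980901 0.058     ]
bin [[ 0.575  -0.0645  0.083 ]
 [ 0.5624 -0.2134  0.083 ]
 [ 0.4139 -0.2003  0.083 ]
 [ 0.425  -0.0501  0.083 ]] [ 0.49406689 -0.13208081  0.083     ]
0.14943101418199203 -94.86215228862467
0.1490921953164596 174.93617931828325
0.1505785655456547 85.74750165633144
0.1507026527125738 -5.4947258298698625
[0.54648244 0.25841906 0.164     ]
[233.42323441 199.48287814] (233.43333333333334, 198.93333333333334)
wheel scene [0.49330175 0.25394363 0.058     ]
```

>>> {"fn": "send_rows", "kwargs": {
  "moves": [0,0,0,0,0,4,1,0,0,0,0,0,4,1,0,0,0,0,0,4,1,0,0,-0.4,3.4,3.5,0,1,0,0,-0.4,3.4,3.5,0,1,0,0,-0.4,3.4,3.5,0,1,0,0,-0.4,3.4,3.5,0,1,0,0,-0.4,3.4,3.5,0,1,0,0,-0.4,3.4,3.5,0,1,0,0,-0.4,3.4,3.5,0,1,0,0,-0.4,3.4,3.5,0,1,0,0,-0.4,3.4,3.5,0,1,0,0,-0.4,3.4,3.5,0,1]
}}

```text
time_s: 1.45
position: [0.4985, -0.253, 0.3424]
tcp_rot: [[0.983, 0.184, -0.0], [0.184, -0.983, 0.0], [-0.0, -0.0, -1.0]]
force: [1.5, -0.7, 0.2]
opening: 1.001
```

```bash
python3 - <<'E'
from h import *
s=read_state(); print(s['joint_positions'],s['position'],s['tcp_rot'])
E
```

```text
[-3.83606051e+01  1.82619876e+01  8.24232250e+01 -4.67161728e-03
  7.93361848e+01  4.10632112e+01] [ 0.49848851 -0.25301068  0.34237471] [[ 9.83008903e-01  1.83557561e-01 -3.42560412e-04]
 [ 1.83557626e-01 -9.83008937e-01  1.68939655e-04]
 [-3.05729795e-04 -2.28948761e-04 -9.99999927e-01]]
```

>>> {"fn": "send_rows", "kwargs": {
  "moves": [0,0,0,0.4,4.2,0,1,0,0,0,0.4,4.2,0,1,0.36,-1.97,0,0.4,4.2,0,1,0.36,-1.97,0,0.4,4.2,0,1,0.36,-1.97,0,0.4,4.2,0,1,0.36,-1.97,0,0.4,4.2,0,1,0.36,-1.97,0,0.4,4.2,0,1,0.36,-1.97,0,0.4,4.2,0,1,0.36,-1.97,0,0.4,4.2,0,1,0.36,-1.97,0,0.4,4.2,0,1,0.36,-1.97,0,0.4,4.2,0,1,0.36,-1.97,0,0.4,4.2,0,1,0,0,0,0,0,0,1]
}}

```text
time_s: 2.75
position: [0.5441, 0.2537, 0.3419]
tcp_rot: [[0.923, 0.19, 0.336], [0.178, -0.982, 0.065], [0.342, -0.0, -0.94]]
force: [0.1, -0.3, 0.3]
opening: 1.002
```

```bash
python3 - <<'E'
from h import *
s=read_state(); print(s['joint_positions'],s['position'],s['tcp_rot'])
for n in ['wrist','top','scene']: snap(n,'b')
E
```

```text
[15.0740753  13.87889984 91.85616214 -1.73975723 54.32256952 94.90246721] [0.54408288 0.25369467 0.34194889] [[ 9.22605537e-01  1.89746169e-01  3.35850286e-01]
 [ 1.78296227e-01 -9.81833179e-01  6.49158252e-02]
 [ 3.42066484e-01 -1.08609497e-05 -9.39675753e-01]]
```

View pics/b_wrist.png

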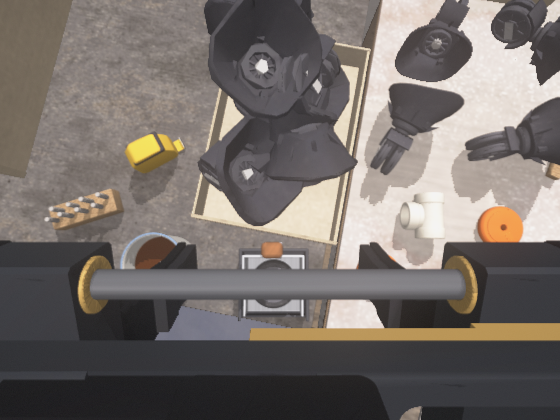

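View pics/b_scene.png

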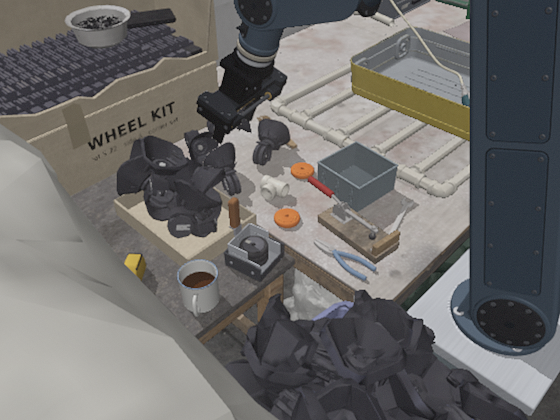

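```bash
python3 - <<'E'
from h import *
from scipy.optimize import least_squares
D=[([-85.629,30.267,82.1396,0,67.69,-10.226],[.15751,-.60424,.22179],[0,0,-1]),
([-38.3606,18.262,82.4232,0,79.336,41.063],[.49849,-.25301,.34237],[0,0,-1]),
([15.074,13.879,91.856,-1.74,54.3226,94.9],[.54408,.25369,.34195],[.33585,.0649,-.93968])]
def res(p,full=True):
    h,L1,L2,L3,a1=p; o=[]
    for q,P,z in D:
        q=np.radians(q); W=np.array(P)-L3*np.array(z)
        c,s=np.cos(q[0]),np.sin(q[0]); r=c*W[0]+s*W[1]
        o+=[a1+L1*np.sin(q[1])+L2*np.sin(q[1]+q[2])-r,h+L1*np.cos(q[1])+L2*np.cos(q[1]+q[2])-W[2]]
    return np.array(o)
for d in D:
    q=np.radians(d[0]);print('lat',-np.sin(q[0])*d[1][0]+np.cos(q[0])*d[1][1])
for a in (0,):
    f=least_squares(lambda p:res([*p,a]),[.2,.4,.4,.25]); print(f.x,f.fun)
f=least_squares(res,[.2,.4,.4,.25,0]); print(f.x,f.fun)
t=ld('b','top');w=ld('b','wrist');s=ld('b','scene')
g=proj(w,[.5455,.2595,.164]); print('pred handle top in wrist',g, onz(w,272,246,.164))
E
python3 - <<'E'
import cv2
a=cv2.imread('pics/b_top.png'); cv2.imwrite('pics/z4.png',cv2.resize(a[60:230,170:300],None,fx=4.5,fy=4.5,interpolation=cv2.INTER_CUBIC)[:600])
a=cv2.imread('pics/b_wrist.png'); cv2.imwrite('pics/z5.png',cv2.resize(a[130:260,190:320],None,fx=4.5,fy=4.5,interpolation=cv2.INTER_CUBIC))
a=cv2.imread('pics/b_scene.png'); cv2.imwrite('pics/z6.png',cv2.resize(a[90:250,110:290],None,fx=3.7,fy=3.7,interpolation=cv2.INTER_CUBIC))
E
```

```text
lat 0.1110001075054992
lat 0.11097693533707359
lat 0.10346380855115611
[0.21745956 0.4922209  0.39817551 0.26638612] [ 0.00172127  0.00263244 -0.00238129  0.00230607  0.00087314 -0.00493851]
[ 0.21914592  0.49414387  0.40755916  0.26725406 -0.0098235 ] [ 0.00154221  0.00153488 -0.00238125  0.00321076  0.00083904 -0.00474564]
pred handle top in wrist [272.00783828 250.52294409] [0.55031064 0.26044696 0.164     ]
```

View pics/z5.png

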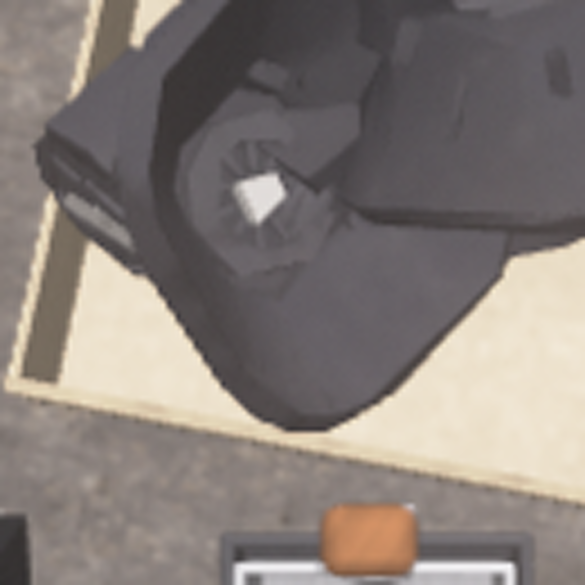

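View pics/z6.png

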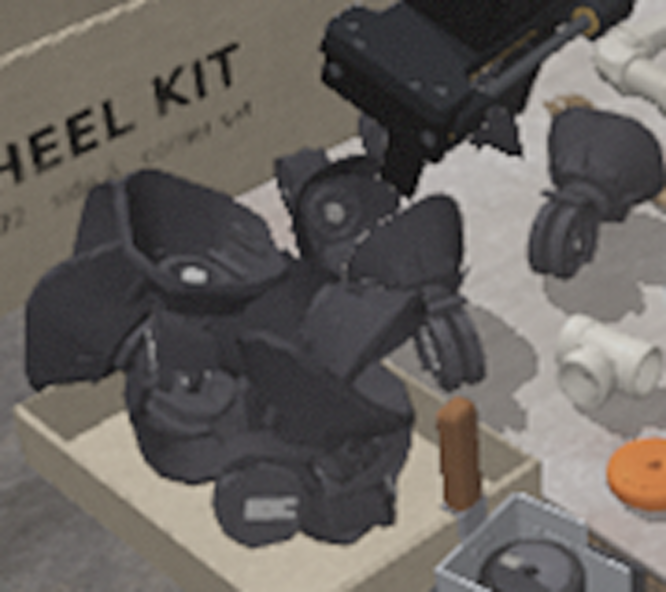

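```bash
cat > kin.py <<'E'
import numpy as np
from scipy.optimize import least_squares
from scipy.spatial.transform import Rotation as R
lo=np.array([-176.69,-43.24,12.49,-82,0,-163.58]);hi=np.array([176.69,126.21,139.97,262,151.66,163.58])
S4=1
def fk(q,p=(.2175,.4922,.3982,.2664,.111)):
    h,L1,L2,L3,d=p; a=np.radians(q)
    B=R.from_euler('z',q[0],degrees=True)
    u=np.array([L1*np.sin(a[1])+L2*np.sin(a[1]+a[2]),d,h+L1*np.cos(a[1])+L2*np.cos(a[1]+a[2])])
    M=B*R.from_euler('y',q[1]+q[2],degrees=True)*R.from_euler('z',S4*q[3],degrees=True)*R.from_euler('y',q[4],degrees=True)*R.from_euler('z',q[5]+90,degrees=True)
    return B.apply(u)+L3*M.as_matrix()[:,2],M.as_matrix()
def ik(P,M,q0):
    def f(q):
        p,m=fk(q); return np.r_[(p-P)*10,(R.from_matrix(m.T@M)).as_rotvec()]
    s=least_squares(f,q0,bounds=(lo,hi),x_scale=30.); return s.x,np.abs(s.fun).max()
E
python3 - <<'E'
from h import *; import kin; from kin import *
q=[15.074,13.879,91.856,-1.74,54.3226,94.9]
for s in (1,-1):
    kin.S4=s; print(s,*fk(q))
kin.S4=1
def scoopR(yaw,tip): # scoop axes
    return (R.from_euler('z',yaw,degrees=True)*R.from_euler('y',-tip,degrees=True)).as_matrix()
bc=np.array([.494,-.132,0])
for T in (0,20):
  # tool in scoop frame at grasp
  Mt=R.from_euler('y',-T,degrees=True).as_matrix()@np.diag([1,-1,-1.])
  for yaw in (-30,0,25,45,60,85,-60,-95):
    for tip in (0,20,47):
        S=scoopR(yaw,tip); M=S@Mt
        lip=bc+np.array([np.cos(np.radians(yaw)),np.sin(np.radians(yaw)),0])*.035; lip[2]=.115
        g=lip-S@np.array([-.0965,0,-.1285]); P=g+.019*M[:,2]
        q0=[-27,20,95,0 if tip==0 else q[3],60,60] if tip==0 else q
        q,e=ik(P,M,q0); print(T,yaw,tip,np.round(q,0),'err %.3f'%e, np.round(g,3))
E
```

```text
1 [0.54469579 0.25485565 0.33701316] [[ 9.22596853e-01  1.89785720e-01  3.35851795e-01]
 [ 1.78339638e-01 -9.81825535e-01  6.49121945e-02]
 [ 3.42067276e-01  7.90116989e-06 -9.39675465e-01]]
-1 [0.5412781  0.26754505 0.33701316] [[ 0.93041589  0.17315497  0.32302265]
 [ 0.14389958 -0.98317166  0.11254506]
 [ 0.33707445 -0.05823089 -0.93967546]]
0 -30 0 [-28.  32.  80.   0.  69.  92.] err 0.000 [ 0.608 -0.198  0.244]
0 -30 20 [-27.  17. 101.  -1.  42.  93.] err 0.000 [ 0.565 -0.173  0.269]
0 -30 47 [-26.   4. 128. -70.   3. 163.] err 0.000 [ 0.5   -0.135  0.273]
0 0 0 [-22.  32.  80.   0.  69.  68.] err 0.000 [ 0.626 -0.132  0.244]
0 0 20 [-28.  17. 101.  13.  45.  55.] err 0.000 [ 0.576 -0.132  0.269]
0 0 47 [-41.   4. 128.  74.  30. -13.] err 0.000 [ 0.501 -0.132  0.273]
0 25 0 [-17.  29.  84.  -0.  67.  48.] err 0.000 [ 0.613 -0.076  0.244]
0 25 20 [-28.  17. 101.  20.  51.  26.] err 0.000 [ 0.568 -0.097  0.269]
0 25 47 [-48.   9. 122.  62.  52. -25.] err 0.000 [ 0.5   -0.129  0.273]
0 45 0 [-15.  26.  89.  -0.  65.  30.] err 0.000 [ 0.587 -0.039  0.244]
0 45 20 [-28.  17. 101.  23
[... 2070 characters left out ...]
rr 0.000 [ 0.497 -0.126  0.273]
20 85 0 [-22.  18. 103.  21.  66. -27.] err 0.000 [ 0.505 -0.001  0.244]
20 85 20 [-35.  22. 101.  34.  82. -43.] err 0.000 [ 0.501 -0.051  0.269]
20 85 47 [-47.  34.  96.  44. 103. -54.] err 0.000 [ 0.495 -0.125  0.273]
20 -60 0 [-30.  22.  97. -14.  44. 129.] err 0.000 [ 0.56  -0.246  0.244]
20 -60 20 [-23.  15. 111. -48.  31. 164.] err 0.021 [ 0.535 -0.203  0.269]
20 -60 47 [-19.   6. 120. -54.  25. 164.] err 0.428 [ 0.497 -0.138  0.273]
20 -95 0 [-33.  20. 101. -21.  52. 164.] err 0.016 [ 0.483 -0.263  0.244]
20 -95 20 [-26.  16. 103. -29.  52. 164.] err 0.248 [ 0.487 -0.213  0.269]
20 -95 47 [-14.  16. 104. -41.  58. 164.] err 0.543 [ 0.493 -0.139  0.273]
```

```bash
python3 - <<'E'
from h import *
a=ld('a','top');w=ld('b','wrist');s=ld('b','scene')
for z in (.05,.1,.15,.2): print(z,onz(w,257.8,225.5,z)[:2], onz(a,227,167,z)[:2])
print(tri(w,(257.8,225.5),a,(227,167)))
# white hub patch of front caster
print('hub',tri(w,(190+262/4.5,130+198/4.5),a,(219,143)))
E
```

```text
0.05 [0.57439673 0.28802193] [0.58770826 0.29610748]
0.1 [0.57217011 0.28451601] [0.57813601 0.28941231]
0.15 [0.56994349 0.28101008] [0.56856377 0.28271714]
0.2 [0.56771687 0.27750416] [0.55899153 0.27602197]
(array([0.56969231, 0.28224444, 0.14625142]), np.float64(0.002113028565930183))
hub (array([0.65273126, 0.32138013, 0.0159839 ]), np.float64(0.0005042186437015138))
```

View pics/z4.png

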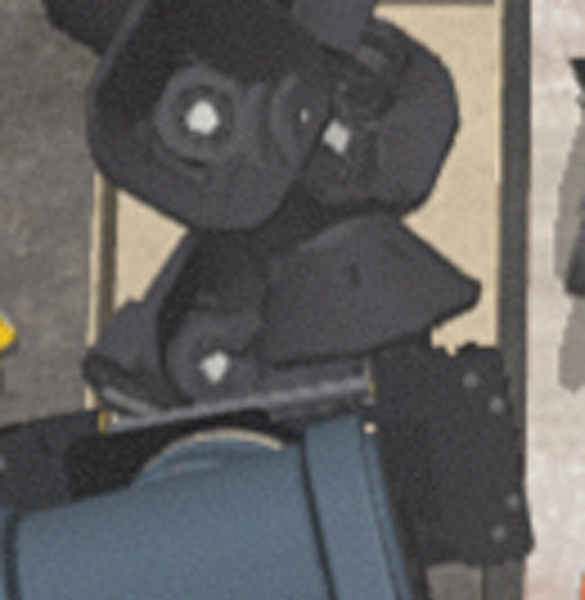

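>>> {"fn": "send_rows", "kwargs": {
  "moves": [0.37,-1.96,0,0.32,0.25,-3,1,0.37,-1.96,0,0.32,0.25,-3,1,0.37,-1.96,0,0.32,0.24,-3,1,0,0,0,0,0,-3,1,0,0,0,0,0,-3,1,0,0,0,0,0,-1.5,1,0,0,0,0,0,0,1]
}}

```text
time_s: 3.6
position: [0.5539, 0.2541, 0.1747]
tcp_rot: [[0.887, 0.181, 0.426], [0.164, -0.984, 0.076], [0.433, 0.002, -0.902]]
force: [-0.2, 0.4, -0.5]
opening: 0.999
```

```bash
python3 - <<'E'
from h import *
s=read_state(); print(s['joint_positions'],s['position'],s['tcp_rot'])
w=snap('wrist','c');s=snap('scene','c')
print(proj(w,[.5455,.2595,.164]),proj(s,[.5455,.2595,.164]))
cv2.imwrite('pics/c_z.png',cv2.resize(s['pixels'][90:290,130:330,::-1],None,fx=3,fy=3))
E
```

```text
[ 15.27792195  26.39799803 106.66772922  -6.05703715  21.49490826
  99.97092121] [0.55393178 0.25413271 0.17467428] [[ 0.88652364  0.18076605  0.42591018]
 [ 0.16390784 -0.98352365  0.07625906]
 [ 0.43267778  0.00220456 -0.90154594]]
[264.69154603 275.74392703] [233.37223135 199.3546054 ]
```

View pics/c_wrist.png

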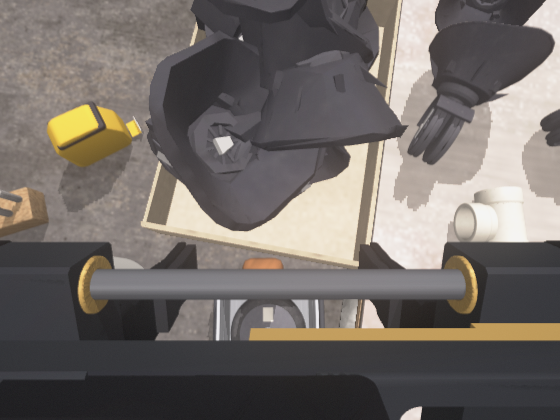

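View pics/c_z.png

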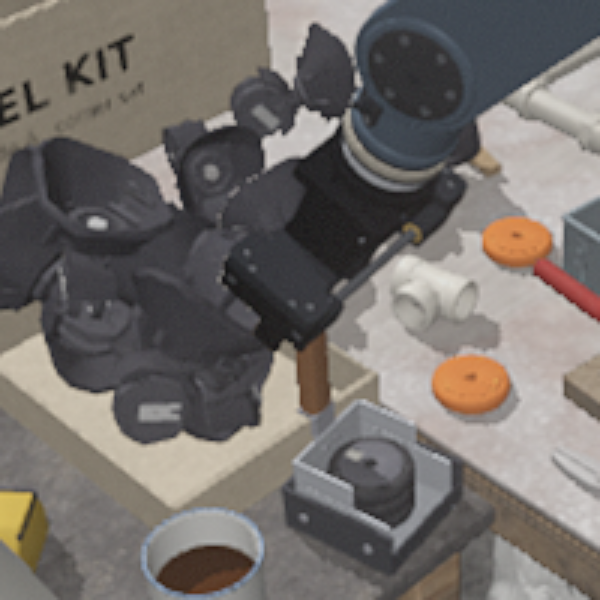

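>>> {"fn": "send_rows", "kwargs": {
  "moves": [0,0,0,0,0.4,0,1,0,0,0,0,0.3,0,1,0,0,0,0,0,0,1]
}}

```text
time_s: 4.0
position: [0.5558, 0.2642, 0.1789]
tcp_rot: [[0.882, 0.184, 0.433], [0.166, -0.983, 0.08], [0.441, 0.001, -0.898]]
force: [-0.3, -0.4, -0.6]
opening: 1.002
```

>>> {"fn": "send_rows", "kwargs": {
  "moves": [0,0,0,0,0,0,1,0,0,0,0,0,0,1]
}}

```text
time_s: 4.2
position: [0.5551, 0.2638, 0.1779]
tcp_rot: [[0.883, 0.184, 0.432], [0.166, -0.983, 0.08], [0.439, 0.001, -0.898]]
force: [0.5, -0.7, 0.1]
opening: 1.0
```

```bash
python3 - <<'E'
from h import *
s=read_state(); print(s['joint_positions'],s['qvel'],s['position'],s['tcp_rot'])
from kin import *
sy=np.radians(10.7)
for T in (12,20,26):
    M=(R.from_euler('z',10.7,degrees=True)*R.from_euler('y',-T,degrees=True)).as_matrix()@np.diag([1,-1,-1.])
    P=np.array([.5455,.2595,.134])+.019*M[:,2]
    print(T,P,ik(P,M,s['joint_positions']))
E
```

```text
[ 16.30761701  26.39836591 106.04585844  -6.93127351  21.77923038
 101.54090138] [-0.09852479  0.17116374  0.26029472  0.03010404 -0.08671644  0.07707633] [0.55512625 0.26381278 0.17788386] [[ 0.88306215  0.18395546  0.43169621]
 [ 0.165824   -0.98293378  0.07964662]
 [ 0.43898022  0.00125268 -0.89849585]]
12 [0.54938164 0.26023344 0.1154152 ] (array([ 15.24570324,  30.21480773, 101.86085173,  -1.60752518,
        35.97171901,  95.74787075]), np.float64(9.18709552877317e-14))
20 [0.55188539 0.26070653 0.11614584] (array([ 15.54083895,  28.18931399, 107.48023023,  -3.99884612,
        24.44874527,  98.1914547 ]), np.float64(4.214485108819905e-11))
26 [0.55368423 0.26104643 0.11692291] (array([ 15.7773814 ,  27.1508495 , 111.53793563,  -8.3180493 ,
        15.55569909, 102.58321055]), np.float64(3.0390994310282876e-11))
```

>>> {"fn": "send_rows", "kwargs": {
  "moves": [0,0,0,-0.1,-0.3,0,1,0,0,0,0,0,-1.5,1,0,0,0,0,0,-1.5,1,0,0,0,0,0,-1.5,1,0,0,0,0,0,-1.5,1,0,0,0,0,0,0,1,0,0,0,0,0,0,1,0,0,0,0,0,0,1]
}}

```text
time_s: 5.0
position: [0.5547, 0.2607, 0.1184]
tcp_rot: [[0.883, 0.183, 0.433], [0.165, -0.983, 0.08], [0.44, 0.001, -0.898]]
force: [1.1, -0.3, -0.5]
opening: 1.003
```

```bash
python3 - <<'E'
from h import *
s=read_state(); print(s['joint_positions'],s['position'],s['tcp_rot'],s['force'])
w=snap('wrist','d');s=snap('scene','d');
cv2.imwrite('pics/d_z.png',cv2.resize(s['pixels'][90:290,130:330,::-1],None,fx=3,fy=3))
E
```

```text
[ 15.96603342  32.51697175 108.88332155 -10.97654808  12.83601203
 105.52912221] [0.55470483 0.26071703 0.11839073] [[ 0.88272938  0.18346872  0.43258302]
 [ 0.16522528 -0.98302497  0.07976534]
 [ 0.43987436  0.00106244 -0.8980587 ]] [ 1.07071301 -0.30852727 -0.52037146]
```

View pics/d_z.png

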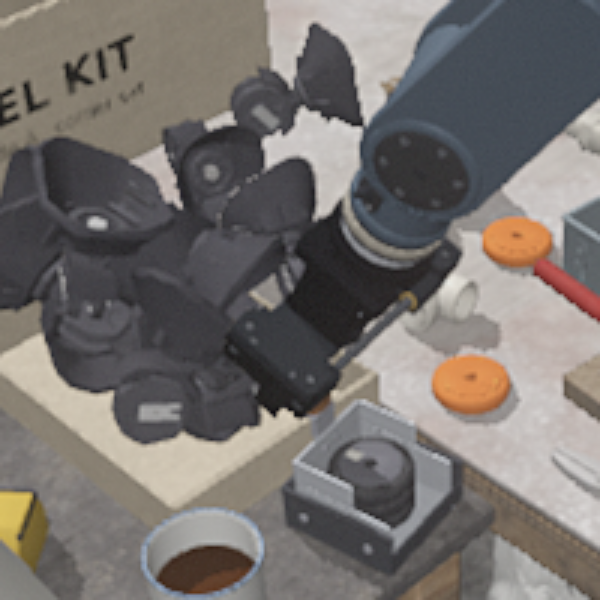

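View pics/d_wrist.png

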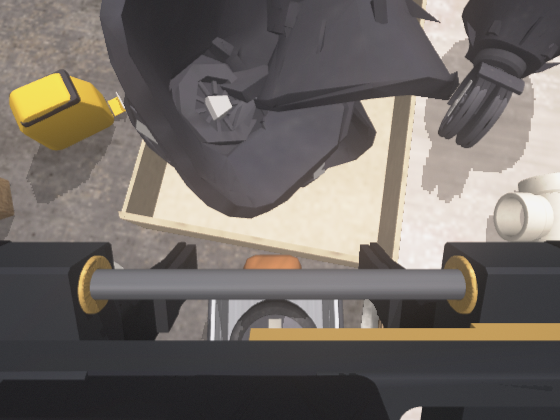

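Position is good, with no contact. The handle sits between the fingers at column ~272. Next I close the gripper.

>>> {"fn": "send_rows", "kwargs": {
  "moves": [0,0,0,0,0,0,0,0,0,0,0,0,0,0,0,0,0,0,0,0,-1,0,0,0,0,0,0,-1,0,0,0,0,0,0,-1,0,0,0,0,0,0,-1,0,0,0,0,0,0,-1]
}}

```text
time_s: 5.8
position: [0.5541, 0.2606, 0.1175]
tcp_rot: [[0.883, 0.184, 0.431], [0.165, -0.983, 0.079], [0.438, 0.001, -0.899]]
force: [0.0, 1.3, 0.0]
opening: 0.443
```

>>> {"fn": "send_rows", "kwargs": {
  "moves": [0,0,0,0,0,0,-1,0,0,0,0,0,0,-1,0,0,0,0,0,0,-1,0,0,0,0,0,0,-1]
}}

```text
time_s: 6.2
position: [0.5541, 0.2606, 0.1175]
tcp_rot: [[0.883, 0.184, 0.431], [0.166, -0.983, 0.079], [0.438, 0.001, -0.899]]
force: [1.2, 0.1, 0.1]
opening: 0.272
```

>>> {"fn": "send_rows", "kwargs": {
  "moves": [0,0,0,0,0,0,-1,0,0,0,0,0,0,-1,0,0,0,0,0,0.5,-1,0,0,0,0,0,0.7,-1,0,0,0,0,0,0.8,-1,0,0,0,0,0,0,-1,0,0,0,0,0,0,-1]
}}

```text
time_s: 6.9
position: [0.5544, 0.2606, 0.1382]
tcp_rot: [[0.883, 0.183, 0.432], [0.165, -0.983, 0.08], [0.439, 0.001, -0.898]]
force: [-0.0, 0.1, -2.9]
opening: 0.275
```

```bash
python3 - <<'E'
from h import *
s=read_state(); print(s['joint_positions'],s['position'],s['tcp_rot'],s['force'],s['moment'])
s=snap('scene','e');
cv2.imwrite('pics/e_z.png',cv2.resize(s['pixels'][150:290,200:340,::-1],None,fx=4,fy=4))
E
```

```text
[ 15.96999957  30.35072257 108.16947596  -9.00608592  15.70390147
 103.49695878] [0.55435279 0.260638   0.13818756] [[ 0.88294731  0.18348655  0.43213047]
 [ 0.16532748 -0.98302153  0.07959583]
 [ 0.43939832  0.00116412 -0.89829158]] [-0.03886517  0.11634127 -2.85981407] [-0.07119186  0.37916424  0.00561056]
```

View pics/e_z.png

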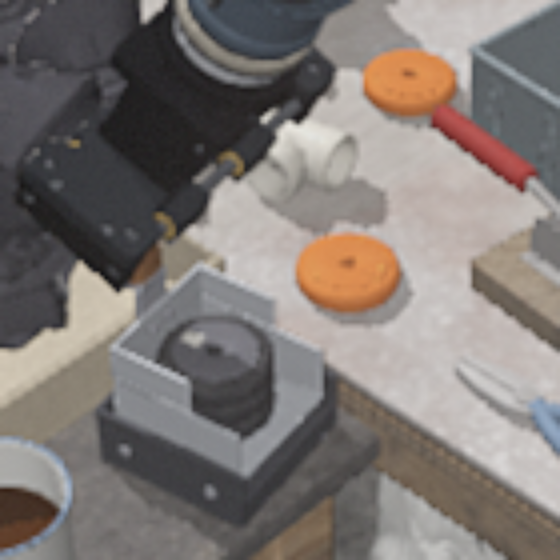

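>>> {"fn": "send_rows", "kwargs": {
  "moves": [0,0,0,0,0,0.5,-1,0,0,0,0,0,1,-1,0,0,0,0,0,1.5,-1,0,0,0,0,0,1.5,-1,0,0,0,0,0,1.5,-1,0,0,0,0,0,1.5,-1,0,0,0,0,0,1.5,-1,0,0,0,0,0,1.5,-1,0,0,0,0,0,1.2,-1,0,0,0,0,0,0.5,-1,0,0,0,0,0,0,-1,0,0,0,0,0,0,-1]
}}

```text
time_s: 8.15
position: [0.5536, 0.2605, 0.2591]
tcp_rot: [[0.884, 0.184, 0.43], [0.166, -0.983, 0.079], [0.437, 0.001, -0.899]]
force: [-0.7, 0.1, -2.2]
opening: 0.272
```

```bash
python3 - <<'E'
from h import *
s=read_state(); print(s['joint_positions'],s['position'],s['tcp_rot'],s['force'],s['moment'])
s=snap('scene','f');
cv2.imwrite('pics/f_z.png',cv2.resize(s['pixels'][110:270,180:340,::-1],None,fx=3.7,fy=3.7))
E
```

```text
[ 15.97217306  18.92953918 101.46547229  -4.35710427  33.84429596
  98.44209017] [0.55359046 0.26046206 0.25911786] [[ 0.88384396  0.1835623   0.43026125]
 [ 0.16563209 -0.98300719  0.0791383 ]
 [ 0.43747671  0.00131916 -0.89922877]] [-0.65276325  0.07750447 -2.15858225] [-0.09336438  0.37806348  0.04259537]
```

View pics/f_z.png

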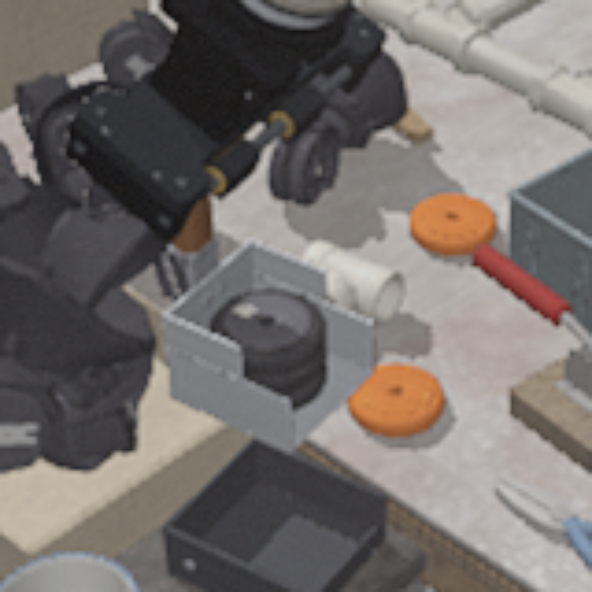

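>>> {"fn": "send_rows", "kwargs": {
  "moves": [0,0,0,-0.1,-0.5,0,-1,0,0,0,-0.2,-1,0,-1,0,0,0,-0.2,-1.5,0,-1,0,0,0,-0.2,-1.5,0,-1,0,0,0,-0.2,-1.5,0,-1,0,0,0,-0.2,-1.5,0,-1,0,0,0,-0.2,-1.5,0,-1,0,0,0,-0.2,-1.5,0,-1,0,0,1.5,-0.2,-1.5,0,-1,0,0,3,-0.2,-1.5,0,-1,0,0,4,-0.2,-1.5,0,-1,0,0,5,-0.2,-1.5,0,-1,0,0,5,-0.2,-1.3,0,-1,0,0,5,-0.2,-1.2,0,-1,0,0,5,-0.2,-1.1,0,-1,0,0,5,-0.2,-1,0,-1,0,0,4,-0.2,-0.5,0,-1,0,0,2,0,0,0,-1,0,0,0,0,0,0,-1,0,0,0,0,0,0,-1]
}}

```text
time_s: 10.2
position: [0.5209, 0.0444, 0.2591]
tcp_rot: [[0.577, 0.766, 0.282], [0.689, -0.642, 0.335], [0.438, 0.001, -0.899]]
force: [-0.3, -0.5, -2.6]
opening: 0.275
```

```bash
python3 - <<'E'
from h import *
s=read_state(); print(s['joint_positions'],s['position'],s['tcp_rot'],s['force'],s['moment'])
s=snap('scene','g')
E
```

```text
[-22.25677199  15.39351213 107.25391564  31.34274265  53.28856995
  -0.44078716] [0.52089059 0.0443893  0.25911798] [[ 5.77309280e-01  7.66307039e-01  2.81935307e-01]
 [ 6.89119705e-01 -6.42474046e-01  3.35173287e-01]
 [ 4.37981766e-01  7.88527021e-04 -8.98983510e-01]] [-0.30706975 -0.54555935 -2.55715468] [-0.31955251  0.13340356 -0.00053312]
```

View pics/g_scene.png

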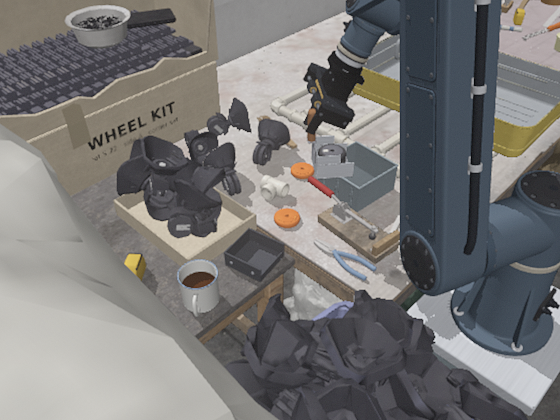

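>>> {"fn": "send_rows", "kwargs": {
  "moves": [0,0,2,-0.1,-0.3,0,-1,0,0,4,-0.2,-0.5,0,-1,0,0,5,-0.2,-0.6,0,-1,0,0,6,-0.2,-0.6,-0.2,-1,0,0,6,-0.2,-0.6,-0.5,-1,0,0,6,-0.2,-0.5,-0.7,-1,0,0,4,-0.2,-0.4,-0.7,-1,0,0,2,-0.2,-0.2,-0.5,-1,0,0,0,0,0,-0.2,-1,0,0,0,0,0,0,-1,0,0,0,0,0,0,-1]
}}

```text
time_s: 11.35
position: [0.506, 0.008, 0.2317]
tcp_rot: [[0.077, 0.996, 0.039], [0.895, -0.086, 0.437], [0.438, 0.001, -0.899]]
force: [-0.1, 0.2, -3.0]
opening: 0.271
```

```bash
python3 - <<'E'
from h import *
s=read_state(); print(s['joint_positions'],s['position'],s['tcp_rot'],s['force'],s['moment'])
M=s['tcp_rot'];P=s['position']; g=P-.019*M[:,2]
from kin import R
S=M@np.linalg.inv(R.from_euler('y',-25.95,degrees=True).as_matrix()@np.diag([1,-1,-1.]))
print('scoop',S,'lip',g+S@[-.0965,0,-.1285])
s=snap('scene','h');t=snap('top','h')
L=g+S@[-.0965,0,-.1285]; print(proj(s,L),proj(t,L))
cv2.imwrite('pics/h_z.png',cv2.resize(s['pixels'][70:230,270:430,::-1],None,fx=3.7,fy=3.7))
cv2.imwrite('pics/h_t.png',cv2.resize(t['pixels'][120:280,330:490,::-1],None,fx=3.7,fy=3.7))
E
```

```text
[-26.81740627  23.11502245  99.82045568  25.80774713  69.35872163
 -33.75623244] [0.50604454 0.00800677 0.23173921] [[ 0.07673175  0.99628641  0.03905919]
 [ 0.89545025 -0.08608858  0.43675806]
 [ 0.43849867  0.00146235 -0.89873065]] [-0.13122581  0.18178376 -2.97985393] [-0.43066801 -0.06732769 -0.00636917]
scoop [[ 8.60871493e-02 -9.96286414e-01 -1.54430843e-03]
 [ 9.96287093e-01  8.60885805e-02 -8.85412396e-04]
 [ 1.01507166e-03 -1.46235193e-03  9.99998416e-01]] lip [ 0.49719345 -0.09631956  0.12021734]
[349.21214049 156.9013916 ] [402.93319649 204.1294583 ]
```

View pics/h_z.png

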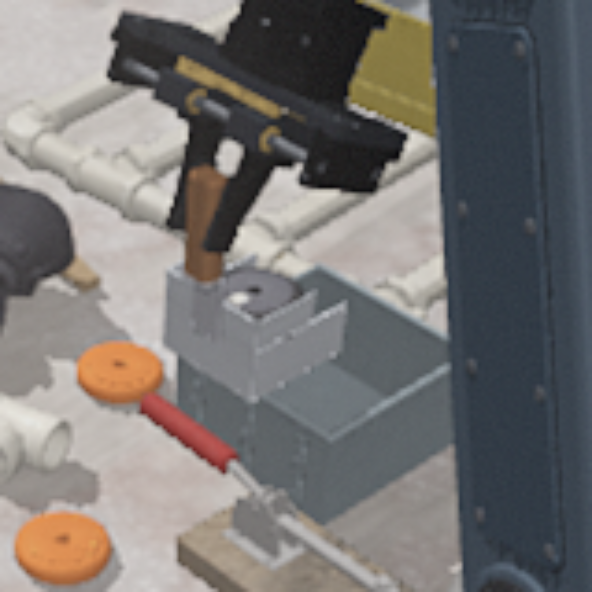

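View pics/h_t.png

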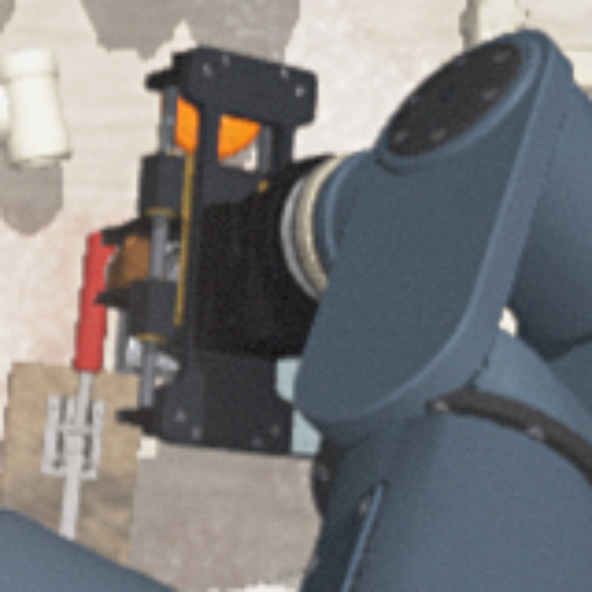

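```bash
python3 - <<'E'
from h import *; from kin import *
s=read_state();M=s['tcp_rot'];P=s['position']
A=R.from_euler('y',-25.95,degrees=True).as_matrix()@np.diag([1,-1,-1.])
S=M@A.T; g=P-.019*M[:,2]; L=g+S@[-.0965,0,-.1285]
a=np.array([.996,-.086,0]); prev=P; q=s['joint_positions']
for th in range(0,50,6):
    D=R.from_rotvec(np.radians(th)*a).as_matrix(); p=L+D@(P-L)
    q,e=ik(p,D@M,q); print(th,np.round((p-prev)*100,2),p,np.round(q),e); prev=p
E
```

```text
0 [ 0. -0.  0.] [0.50616238 0.00783938 0.23189975] [-25.  19. 103.  26.  69. -32.] 1.0825336680953739e-11
6 [-0.11 -1.22  1.03] [ 0.50511072 -0.00434029  0.24223261] [-29.  20. 103.  30.  74. -37.] 2.886579864025407e-14
12 [-0.11 -1.32  0.9 ] [ 0.50397193 -0.01752903  0.25123141] [-33.  21. 102.  34.  79. -41.] 2.3314683517128287e-14
18 [-0.12 -1.41  0.76] [ 0.50275849 -0.03158243  0.25879762] [-36.  23. 101.  37.  84. -44.] 6.661338147750939e-15
24 [-0.13 -1.48  0.61] [ 0.50148367 -0.04634662  0.26484839] [-39.  25. 100.  39.  89. -47.] 2.220446049250313e-15
30 [-0.13 -1.53  0.45] [ 0.50016144 -0.06165992  0.26931747] [-42.  27.  99.  42.  94. -50.] 2.220446049250313e-15
36 [-0.14 -1.57  0.28] [ 0.49880627 -0.07735466  0.27215592] [-44.  30.  98.  44.  99. -52.] 8.326672684688674e-16
42 [-0.14 -1.59  0.12] [ 0.497433   -0.09325899  0.27333266] [-46.  33.  97.  46. 103. -54.] 1.8041124150158794e-15
48 [-0.14 -1.59 -0.05] [ 0.49605668 -0.10919875  0.2728348 ] [-48.  36.  96.  47. 108. -56.] 4.163336342344337e-16
```

>>> {"fn": "send_rows", "kwargs": {
  "moves": [1.0,-0.09,0,0,-0.2,0.2,-1,1.99,-0.17,0,0,-0.4,0.35,-1,2.99,-0.26,0,-0.1,-0.6,0.5,-1,1.99,-0.17,0,0,-0.4,0.3,-1,1.99,-0.17,0,0,-0.45,0.3,-1,1.99,-0.17,0,-0.1,-0.5,0.3,-1,1.99,-0.17,0,0,-0.45,0.25,-1,1.99,-0.17,0,0,-0.45,0.25,-1,1.99,-0.17,0,-0.1,-0.5,0.25,-1,1.99,-0.17,0,0,-0.5,0.2,-1,1.99,-0.17,0,0,-0.5,0.2,-1,1.99,-0.17,0,-0.1,-0.5,0.2,-1]
}}

```text
time_s: 12.65
position: [0.5023, -0.0474, 0.2647]
tcp_rot: [[0.054, 0.996, 0.067], [0.638, -0.086, 0.765], [0.768, 0.001, -0.641]]
force: [-0.3, -0.8, -2.2]
opening: 0.272
```

```bash
python3 - <<'E'
from h import *
s=read_state(); print(s['position'],s['tcp_rot'][2],s['force'],s['moment'])
s=snap('scene','i')
cv2.imwrite('pics/i_z.png',cv2.resize(s['pixels'][70:230,270:430,::-1],None,fx=3.7,fy=3.7))
E
```

```text
[ 0.50226617 -0.04738548  0.26469709] [ 0.76770121  0.00132143 -0.6408066 ] [-0.30790532 -0.83758442 -2.19737497] [-0.65619899  0.01524221  0.03407517]
```

View pics/i_z.png

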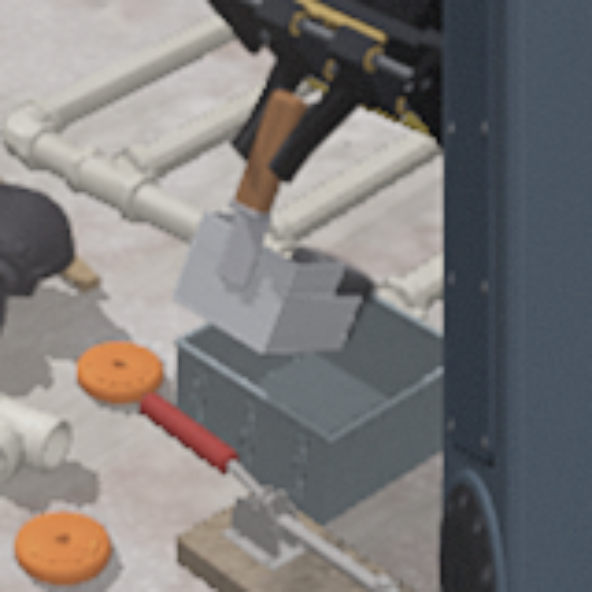

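>>> {"fn": "send_rows", "kwargs": {
  "moves": [0,0,0,0,0,0,-1,0,0,0,0,0,0,-1,0,0,0,0,0,0,-1]
}}

```text
time_s: 13.0
position: [0.5021, -0.0464, 0.2648]
tcp_rot: [[0.054, 0.996, 0.067], [0.641, -0.086, 0.763], [0.766, 0.001, -0.643]]
force: [-0.9, -0.9, -1.9]
opening: 0.273
```

```bash
python3 - <<'E'
from h import *
s=read_state(); print(s['position'],s['tcp_rot'][2],s['force'],s['moment'])
s=snap('scene','j')
cv2.imwrite('pics/j_z.png',cv2.resize(s['pixels'][70:230,270:430,::-1],None,fx=3.7,fy=3.7))
E
```

```text
[ 0.5021241  -0.04644745  0.26480889] [ 0.76587528  0.00132312 -0.64298779] [-0.85742809 -0.94789441 -1.86428641] [-0.69338952 -0.05557818  0.02377058]
```

View pics/j_z.png

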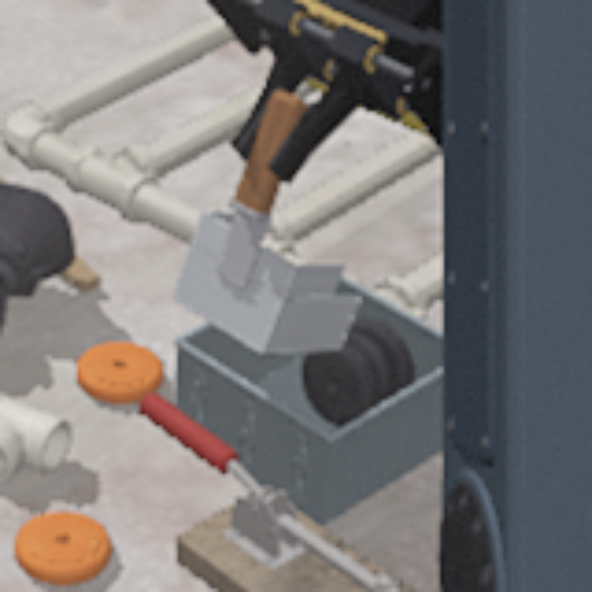

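>>> {"fn": "send_rows", "kwargs": {
  "moves": [0,0,0,0,0,0,-1,0,0,0,0,0,0,-1,0,0,0,0,0,0,-1]
}}

```text
time_s: 13.35
position: [0.5022, -0.0467, 0.2647]
tcp_rot: [[0.054, 0.996, 0.067], [0.641, -0.086, 0.763], [0.766, 0.001, -0.643]]
force: [0.3, -0.5, -2.0]
opening: 0.277
```

```bash
python3 - <<'E'
from h import *
s=read_state(); print(s['position'],s['tcp_rot'][2],s['force'],s['moment'])
s=snap('scene','k')
cv2.imwrite('pics/k_z.png',cv2.resize(s['pixels'][70:230,270:430,::-1],None,fx=3.7,fy=3.7))
E
```

```text
[ 0.50216382 -0.04669696  0.26465811] [ 0.7658009   0.00116599 -0.64307668] [ 0.29771713 -0.54105172 -1.98228351] [-0.67843289 -0.10029473 -0.0381091 ]
```

View pics/k_z.png

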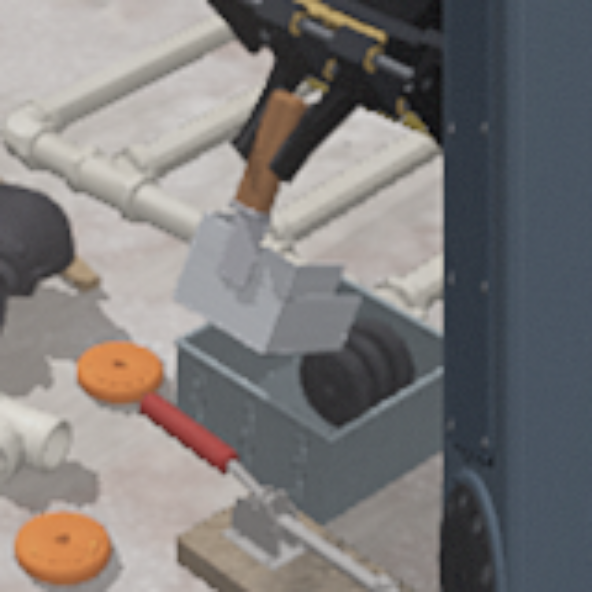

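>>> {"fn": "send_rows", "kwargs": {
  "moves": [0,0,0,0,0.3,0.5,-1,0,0,0,0,0.3,0.8,-1,0,0,0,0,0,0.8,-1,0,0,0,0,0,0.4,-1,0,0,0,0,0,0,-1,0,0,0,0,0,0,-1]
}}

```text
time_s: 14.0
position: [0.5022, -0.041, 0.2897]
tcp_rot: [[0.055, 0.996, 0.067], [0.641, -0.086, 0.763], [0.766, 0.001, -0.643]]
force: [0.2, -0.1, -1.2]
opening: 0.28
```

```bash
python3 - <<'E'
from h import *
s=read_state(); print(s['position'],s['tcp_rot'][2],s['force'],s['moment'])
s=snap('scene','l')
cv2.imwrite('pics/l_z.png',cv2.resize(s['pixels'][70:230,270:430,::-1],None,fx=3.7,fy=3.7))
E
```

```text
[ 0.50215073 -0.04099363  0.28965273] [ 0.76553919  0.00133203 -0.64338789] [ 0.17980674 -0.14531653 -1.18130765] [-0.71973951 -0.05737201  0.01413579]
```

View pics/l_z.png

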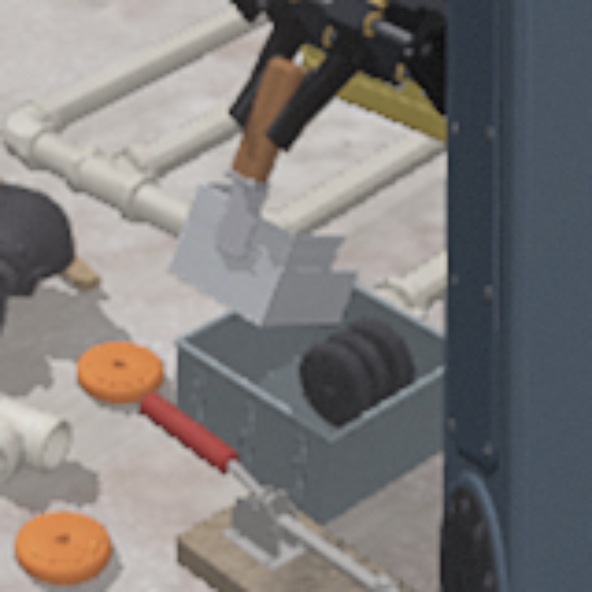

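>>> {"fn": "send_rows", "kwargs": {
  "moves": [1.5,-0.13,0,0,-0.4,0.1,-1,2.99,-0.26,0,-0.1,-0.7,0.2,-1,2.99,-0.26,0,0,-0.8,0.2,-1,2.99,-0.26,0,-0.1,-0.8,0.1,-1,2.99,-0.26,0,-0.1,-0.8,0.1,-1,2.99,-0.26,0,0,-0.8,0.1,-1,2.99,-0.26,0,-0.1,-0.8,0,-1,1.99,-0.17,0,0,-0.6,0,-1,1.5,-0.13,0,0,-0.4,0,-1,0,0,0,0,0,0,-1,0,0,0,0,0,0,-1,0,0,0,0,0,0,-1]
}}

```text
time_s: 15.25
position: [0.4982, -0.1014, 0.2979]
tcp_rot: [[0.024, 0.996, 0.083], [0.292, -0.086, 0.953], [0.956, 0.001, -0.293]]
force: [0.4, 0.6, -1.9]
opening: 0.278
```

```bash
python3 - <<'E'
from h import *; from kin import *
s=read_state(); print(s['position'],s['tcp_rot'][2],s['force'],s['opening'],s['joint_positions'])
M=s['tcp_rot'];g=s['position']-.019*M[:,2]
A=R.from_euler('y',-25.95,degrees=True).as_matrix()@np.diag([1,-1,-1.]); S=M@A.T
L=g+S@[-.0965,0,-.1285];P=g+S@[-.0525,0,-.105]
print('tip',np.degrees(np.arcsin(S[2,0])),'lip',L,'pocket',P,'grip',g)
s=snap('scene','m');t=snap('top','m');snap('wrist','m')
print(proj(s,L),proj(s,g),proj(s,g+S[:,2]*.03))
cv2.imwrite('pics/m_z.png',cv2.resize(s['pixels'][70:230,270:430,::-1],None,fx=3.7,fy=3.7))
cv2.imwrite('pics/m_t.png',cv2.resize(t['pixels'][120:280,330:490,::-1],None,fx=3.7,fy=3.7))
E
```

```text
[ 0.49815778 -0.10143171  0.29792837] [ 0.95619801  0.00144805 -0.29271703] [ 0.38589597  0.6014481  -1.86643917] 0.27802495836109925 [-50.09423197  39.82417691  89.99026362  45.68116737 109.45701581
 -55.00554545]
tip 47.02922620009523 lip [ 0.49924581 -0.09140897  0.14529216] pocket [ 0.50027803 -0.07865401  0.19350518] grip [ 0.49658552 -0.11953134  0.30349   ]
[348.18639847 149.28189492] [361.89111644  89.43680665] [369.02771323  78.6467098 ]
```

View pics/m_z.png

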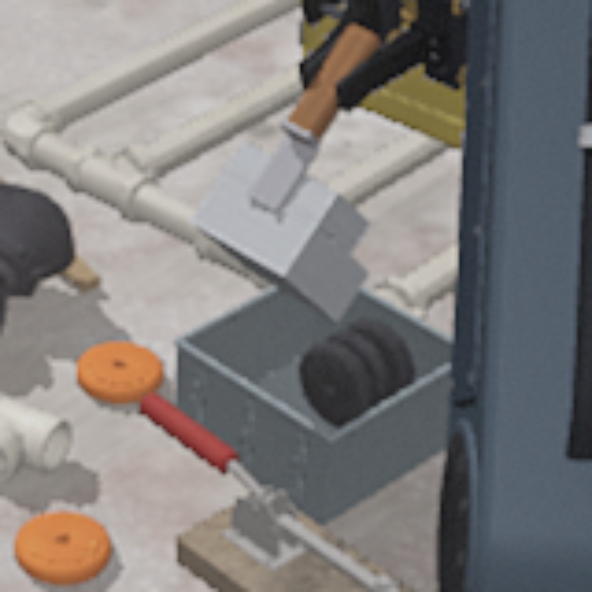

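View pics/m_t.png

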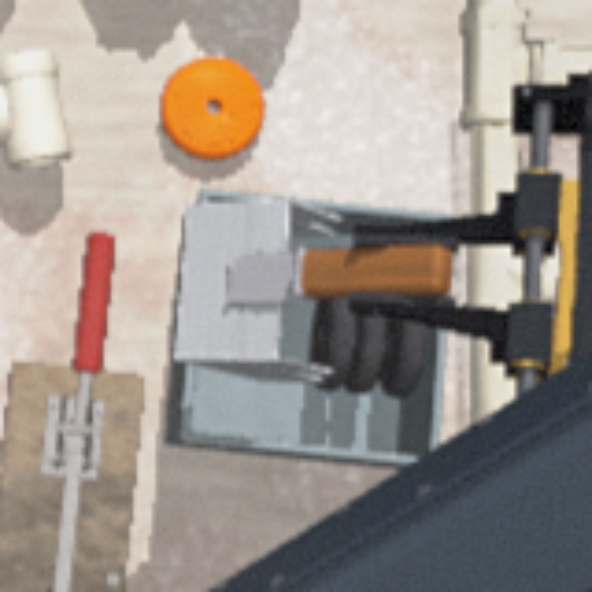

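View pics/m_wrist.png

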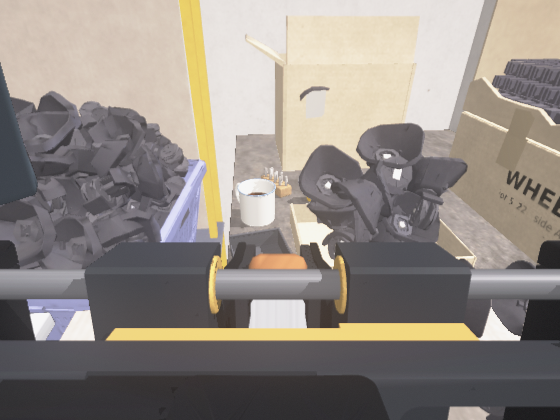

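>>> {"fn": "send_rows", "kwargs": {
  "moves": [0,0,0,0,0,0,-1,0,0,0,0,0,0,-1,0,0,0,0,0,0,-1,0,0,0,0,0,0,-1]
}}

```text
time_s: 15.8
position: [0.4982, -0.1019, 0.2976]
tcp_rot: [[0.024, 0.996, 0.083], [0.291, -0.087, 0.953], [0.956, 0.001, -0.292]]
force: [-0.6, -0.5, -2.1]
opening: 0.276
```

```bash
python3 - <<'E'
from h import *; from kin import *
s=read_state(); M=s['tcp_rot'];g=s['position']-.019*M[:,2]; print(s['qvel'],s['position'])
A=R.from_euler('y',-25.95,degrees=True).as_matrix()@np.diag([1,-1,-1.]); S=M@A.T
t=snap('top','n');c=snap('scene','n');m=ld('m','top');mm=ld('m','scene')
z=lambda p:((p-[330,120])*3.7).round()
for n,v in dict(top=[0,0,.03],bot=[0,0,-.05],lipL=[-.0965,.043,-.1285],lipR=[-.0965,-.043,-.1285],bkL=[-.0085,.043,-.13],bkR=[-.0085,-.043,-.13]).items():
    print(n,z(proj(t,g+S@v)), ((proj(c,g+S@v)-[270,70])*3.7).round())
print(np.abs(t['pixels'].astype(int)-m['pixels']).max(2).__gt__(40).sum(),np.abs(c['pixels'].astype(int)-mm['pixels']).max(2).__gt__(40).sum())
E
```

```text
[-0.04645698  0.03456851 -0.01045392 -0.19241655 -0.01495976  0.06257422] [ 0.49815323 -0.10186127  0.29757235]
top [450. 267.] [367.  32.]
bot [303. 271.] [297. 138.]
lipL [265. 377.] [336. 321.]
lipR [276. 229.] [245. 267.]
bkL [175. 356.] [281. 276.]
bkR [187. 199.] [187. 221.]
90 27
```

```bash
python3 -c "
from rig import hand_in; print(hand_in())"
```

```text
the job is handed in; nothing more can be done
None
```

The job is handed in: all three wheels are in the grey bin, and the empty scoop is held still above it. `hand_in()` returns no verdict, so this rests on my own last checks.

**What I did:** I gripped the handle with the tool leaned about 26° towards the robot, to keep the gripper clear of the caster pile. I drew the scoop straight up and level, then carried it over the bin and turned it so its mouth faced along one of the bin's sides. I tipped it slowly about its lip. The wheels had slid out by about 24°, and I then raised it 2.5 cm and tipped it on to about 47°.

**Last checks, at 15.8 s:**
- **Wheels:** they stand on edge in the bin, leaning on one wall. They look below the rim in both views and did not move between the last two pictures. I judged their height by eye and did not measure it.
- **Scoop:** it is tipped 47° mouth-down with the grip firm and the arm at rest. The lip is about 145 mm above the work surface. The pocket centre is about 53 mm or less from the bin's centre along each side.
- **Clearance:** the pictures show a clear gap between the scoop and both the bin and the wheels.
- **Position check:** scoop corners worked out from the arm's pose matched the pictures to about a pixel, so the scoop had not slipped in the grip.
- **Tee, pliers and mug:** they look undisturbed in the pictures, but I did not measure their positions.

No check failed. The force reading of about 2 N was noisy but fits the empty scoop's weight of about 1.6 N.

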